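Seat the notched index disc on its locating pin

ROBOT

A 6-joint arm with a two-finger parallel gripper is mounted at the origin on a cart in front of the work surface, level with it; the furniture and walls round the work are solid. World frame = base frame: x ahead of the robot, y to its left, z up, the work surface at z = 0. Lengths are in mm, angles in rad, forces in N, time in s.
With the tool pointing down it reaches from about 250 to 775 mm from the base axis. Payload 4 kg.
Tool frame: the origin (TCP) lies on the centre line of the jaws, within the pads' length; the fingertips stand 25 mm ahead of it and the grasp point (between the pads) lies 6 mm ahead of it; z points along the fingers, y is the line along which they close (so a half turn about z gives the same grasp; the last joint's range is limited). The gripper opens to 94 mm and grips with 3 to 60 N. Pads are 16 mm wide; open, the fingers measure 119 mm over their backs; the gripper's body (75 mm by 177 mm) begins 78 mm behind the grasp point.
Start: joints at [1.242, 0.087, 1.371, -0, 1.684, -0.103], TCP at [123.145, 536.053, 230.506] pointing down, gripper open.
Joint ranges: [-3.1, 3.1], [-0.76, 2.03], [0.27, 2.55], [-1.08, 4.22], [0.17, 2.65], [-2.57, 2.57]. Speed limits (rad/s): [2.79, 2.79, 3.14, 3.14, 3.14, 3.14].

INTERFACE

Orientations are given as a unit quaternion [w, x, y, z].
In Python, from plant import env, get_image gives the robot as it stands.
- The arm moves only by the tool move_arm, never from a script. Its argument "plan" is a list that holds one entry, the list of rows, each a list of 6 numbers: the shift along the tool's x, y, z in m, then the turn, a rotation vector about the tool's x, y, z in degrees. In form: [[[dx, dy, dz, rx, ry, rz], ...]]. A call has 1 to 5 rows; each row is the pose to reach, as a shift and turn from the pose commanded when the call began, along the tool's axes at that moment; what a row does not reach only later rows make up. A row lasts 1/8 s, in which the tool goes at most 62.5 mm and 10.7 degrees, less where a joint would pass 70% of its speed; a pose out of reach is approached as far as the arm can. A call with a gripper value outside its range is refused whole. "fingers" is the closure, from -1 (fully open) to 1 (shut), so that 0 is half open, set as the call begins (left out, the last holds). The fingers move at their own pace and stop on an object; "grip_force" is the grip in N (left out, the last holds). Time passes only in rows, so rows that repeat a pose let the fingers close. It gives the time, the measured TCP pose, the force, the opening and the grip force at its end, in the units of the state.
- env.get_state(): the state, without advancing time (a new reading comes with each control period).
- get_image(name): name is "side" or "top" or "wrist"; returns a dict with "pixels" (384x512x3 uint8, red, green, blue), "fx", "fy", "cx", "cy" (pixels), "cam_to_world" (4x4, takes a point from camera to world coordinates); the wrist camera has in their place "mount" (4x4, takes a point from camera to tool coordinates, whose origin is the TCP and whose axes are the flange's). Camera axes: x right, y down, z forward; pixel columns grow to the right and rows downward; lengths in mm; the calibration is good to about 2 mm. A picture is of the moment at which its call begins: read the wrist's pose just before it. There is no depth.
- env.sign_off(): hands the job in; it is judged then, once.
The state is a dict: "clock": time; "joint_pos": joint angles; "dq": joint speeds; "joint_efforts": joint torques, N m; "tool_pos": TCP position; "eef_rot": TCP orientation; "ft_force": force on the tool from outside, world axes, zero at the start; "torque": the same for the moment, N m; "grip_width": opening from 0.0 (shut) to 1.0 (fully open); "grip_force": force on a finger pad.
Only numpy, scipy, OpenCV 4.12 (cv2) and the standard library are available. Lean on these libraries where they do the work, as an engineer would, in place of code of your own. Each camera call takes 0.05 s, during which the arm holds its last target. There are 200 camera calls.

TASK

The aluminium index disc of the drilling jig is standing up off its seat. With the fingertips only, push its upright steel stud round until the notch in the disc's rim is over the locating pin, then press the disc down until it is fully home on its seat, and take the hand away. Do not take the stud between the fingers, do not lift the disc, and leave the other things on the bench where they are.

Things in the scene. Friction and masses are not known exactly. Their poses are not given: they have to be found in the camera images.
- jig_centre (a point): The drilling jig: a fixed hardwood base, 185 x 140 x 18 mm, with a dark steel wear plate under a round aluminium disc. This point is on the vertical turning axis at seat height, 20 mm above the bench; the base reaches 70 mm from it to its -x, +y and -y sides and 115 mm to +x. The pin is on the jig's -x side (towards the robot). The jig's place and yaw vary.
- pin (a point): Top of the fixed upright steel locating pin (10 mm diameter, domed top, 11 mm above the seat, so 31 mm above the bench), 57 mm from the turning axis; it stands on a small steel plate on the edge of the jig nearest the robot. The disc's rim (radius 60 mm) hides most of it until the notch is over it.
- notch (a point): Middle of the notch in the disc's rim, at the level of the disc's underside, 57 mm from the turning axis; it turns and sinks with the disc. The notch is 14 mm wide with parallel sides, open outwards, its floor 49 mm from the axis. It fits over the 10 mm pin with 2 mm to spare on either side; pressed when off it, the disc stops on the pin about 9 mm short of its seat.
- stud (a point): Centre of the top of the steel stud for turning the disc: upright, 14 mm diameter, 26 mm tall above the disc's face (17 mm diameter in its lowest 4 mm), 40 mm from the turning axis, directly opposite the notch. Its top is 70 mm above the bench while the disc is raised, 58 mm when seated.
- boss (a point): Centre of the top of the disc's low round boss, on the turning axis: 30 mm diameter, 5 mm above the disc's face; a place to press. It is 49 mm above the bench while the disc is raised and 37 mm when seated. The disc is aluminium, 120 mm diameter, 12 mm thick; its face is 44 mm above the bench raised and 32 mm seated. It cannot tilt.
- disc (a joint): Angle of the disc in rad, growing counter-clockwise seen from above. 0 (or any whole turn, 6.283) is where the notch is over the pin. It turns freely either way without stops, stays where it is left, and takes about 1.5 N at the stud.
- sleeve (a joint): How far the disc has been pressed down, in m: 0 raised as found, 0.012 fully seated, negative if lifted. It is a stiff sliding fit: pressing takes about 2 to 4 N, there is no spring, and the disc stays where it is left.
- wax_tin: Bystander: round yellowish tin, 67 mm diameter, 36 mm tall, on the bench near the jig, on the robot's side; origin under its centre.
- hole_plug_0: Bystander: round wooden plug, 46 mm diameter, 20 mm tall, on the far strip of the jig's base; origin under its centre.
- carpenter_pencil_1: Bystander: blue carpenter's pencil, 159 mm long, 9 mm high, on the bench left of the jig; origin under its centre.
- perch_blank_2: Bystander: small wooden block 50 x 95 x 28 mm, on the bench right of the jig; origin under its centre.
- hole_plug_2: Bystander: grey weathered wooden plug, 46 mm diameter, 20 mm tall, on the bench right of the jig; origin under its centre.

How it is judged (in metres and radians):
At the end, for the whole second after the job is handed in: The disc is down on its seat (pressed at least 10.5 of the 12 mm) with its notch round the pin (within 4 mm) and is at rest (value of joint sleeve above 0.0105 m and horizontal distance between notch and pin below 0.004 m and velocity of joint disc between -0.05 and 0.05 rad/s); the robot touches nothing.
It fails at once if the disc was lifted (more than 4 mm above where it stood) (value of joint sleeve below -0.004 m).
It fails at once if the stud was taken between the fingers (horizontal distance between the grasp point and stud below 0.01 m and z of the grasp point in the frame of stud below 0.008 m).
It fails at once if a bystander was moved more than 15 mm (distance of any of wax_tin, hole_plug_0, carpenter_pencil_1, perch_blank_2, hole_plug_2 from where it was at the start of the episode above 0.015 m).
It also fails if it takes over 48 s, if anything falls off the work surface, if the arm or the gripper's body presses on something with over 40 N, if the wrist force passes 120 N, or if a joint passes its speed limit or range.

## Working session

There is one attempt and no reset: what is moved stays moved. The work goes in short steps, Python scripts to look and compute and a tool call to move; the robot and the scene stay as the last step left them, time stands still between calls to the robot, and variables do not carry over. Pictures are saved under pics/ and viewed, at most 10 in all, crops included, and the job is handed in when it is done.

Besides the shell and the picture viewer there is one more tool, called after ">>>" as name(argument=value, ...) on one line, values as JSON. move_arm: Moves the arm, as the interface text tells. Its arguments: {"type":"object","properties":{"plan":{"type":"array","items":{"type":"array","items":{"type":"array","items":{"type":"number"}}}},"fingers":{"type":"number"},"grip_force":{"type":"number"}},"required":["plan"]}

```bash
mkdir -p pics; ls; python3 - <<'E'
from plant import env,get_image
import cv2,numpy as np
s=env.get_state();print({k:np.round(v,3).tolist() for k,v in s.items()})
for n in("top","side"):
    im=get_image(n);cv2.imwrite(f"pics/{n}0.png",im["pixels"][:,:,::-1]);print(n,im["fx"],im["cx"],im["cy"],np.round(im["cam_to_world"],3).tolist())
E
```

```text
pics
{'clock': 0.0, 'joint_pos': [1.242, 0.088, 1.372, -0.0, 1.684, -0.103], 'dq': [-0.0, -0.002, 0.001, 0.0, 0.002, -0.002], 'joint_efforts': [0.0, -34.017, -30.244, 0.072, 0.033, -0.0], 'tool_pos': [122.993, 535.574, 229.347], 'eef_rot': [-0.0, 0.113, 0.994, -0.001], 'ft_force': [0.255, 0.038, -0.285], 'torque': [0.042, -0.031, 0.036], 'grip_force': 0.0, 'grip_width': 0.999}
top 472.0834682230677 258.29613887786587 184.96623124730348 [[0.001, -0.984, 0.177, 339.872], [-1.0, -0.004, -0.012, 227.257], [0.013, -0.177, -0.984, 1008.835], [0.0, 0.0, 0.0, 1.0]]
side 456.426748526551 256.14826777875356 192.73427869834822 [[-0.95, -0.171, 0.259, 254.459], [-0.311, 0.501, -0.808, 1006.953], [0.008, -0.848, -0.53, 588.575], [0.0, 0.0, 0.0, 1.0]]
```

View pics/top0.png

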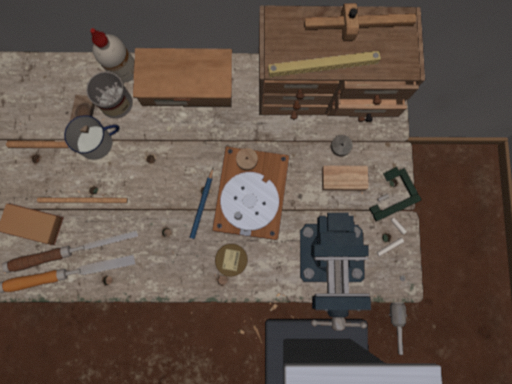

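View pics/side0.png

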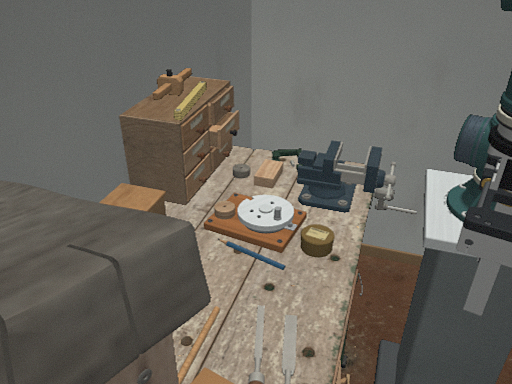

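```bash
cat > h.py <<'E'
from plant import env,get_image
import cv2,numpy as np
def plane(im,uv,z,T=None):
    T=im["cam_to_world"] if T is None else T
    T=np.array(T);d=T[:3,:3]@np.array([(uv[0]-im["cx"])/im["fx"],(uv[1]-im["cy"])/im["fy"],1])
    return (T[:3,3]+d*(z-T[2,3])/d[2])[:2].round(1)
def proj(im,p,T=None):
    T=np.array(im["cam_to_world"] if T is None else T);q=np.linalg.inv(T)@np.r_[p,1]
    return np.array([im["fx"]*q[0]/q[2]+im["cx"],im["fy"]*q[1]/q[2]+im["cy"]])
E
python3 - <<'E'
from h import *
for n,(a,b,c,d) in dict(top=(205,135,300,250),side=(195,175,345,265)).items():
    im=get_image(n);p=im["pixels"];hsv=cv2.cvtColor(p,cv2.COLOR_RGB2HSV)
    m=np.zeros(p.shape[:2],np.uint8);m[b:d,a:c]=((hsv[...,1]<60)&(hsv[...,2]>150))[b:d,a:c]*255
    cs,_=cv2.findContours(m,cv2.RETR_EXTERNAL,cv2.CHAIN_APPROX_NONE);k=max(cs,key=cv2.contourArea)
    e=cv2.fitEllipse(cv2.convexHull(k));print(n,e,plane(im,e[0],44))
    cr=cv2.resize(p[b:d,a:c],None,fx=5,fy=5,interpolation=cv2.INTER_CUBIC);cv2.imwrite(f"pics/{n}1.png",cr[:,:,::-1])
E
```

```text
top ((249.37042236328125, 200.59478759765625), (56.96512985229492, 57.631248474121094), 73.43212127685547) [480.7 233.5]
side ((289.4804992675781, 220.51541137695312), (85.53569030761719, 138.96409606933594), 118.39138793945312) [422.9 256.9]
```

View pics/top1.png

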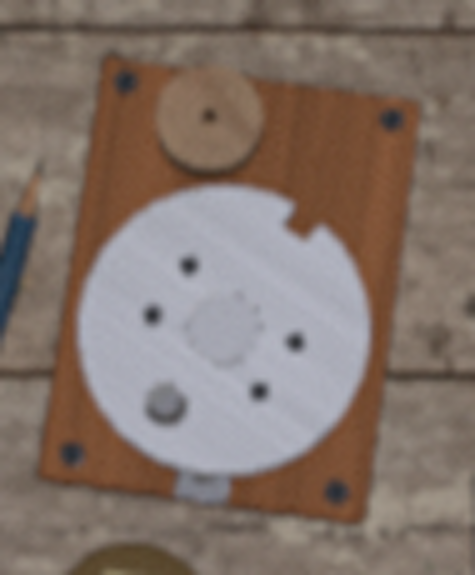

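View pics/side1.png

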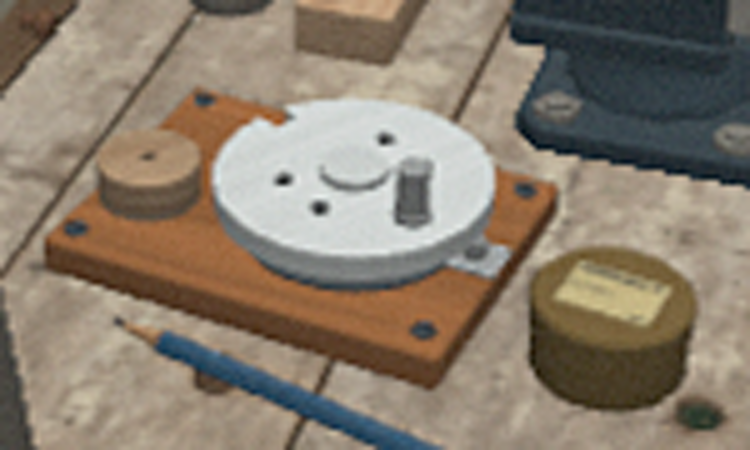

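```bash
python3 - <<'E'
from h import *
im=get_image("top");f=lambda u,v,z:plane(im,(205+(u+.5)/5-.5,135+(v+.5)/5-.5),z)
c=f(224,329,44);print("c",c,"boss",f(223,330,49))
b=[f(*q,19) for q in((125,82),(391,120),(72,453),(336,492))];print("bolts",b)
ax=(b[0]-b[2]+b[1]-b[3]);yaw=np.arctan2(ax[1],ax[0]);print("yaw",yaw, "mid",sum(b)/4)
st=f(165,399,70);no=f(305,222,44);pl=f(203,487,21)
for n,p in(("stud",st),("notch",no),("plate",pl)):
    d=p-c;print(n,p,np.hypot(*d),np.degrees(np.arctan2(d[1],d[0])))
pin=c-57*np.array([np.cos(yaw),np.sin(yaw)]);print("pin",pin)
T=f(130,590,36);print("tin approx",T)
im=get_image("side")
for n,p in(("boss",[*c,49]),("stud",[*st,70]),("pin",[*pin,31])):print(n,(proj(im,p)-[195,175])*5)
E
```

```text
c [481.1 233.5] boss [480.  233.8]
bolts [array([592.3, 276.8]), array([576. , 162.1]), array([432.1, 297.1]), array([416. , 186.4])]
yaw -0.138397506335687 mid [504.1 230.6]
stud [449.  256.7] 39.60618638546257 144.14280106756945
notch [526.3 199.9] 56.320511361314836 -36.625740972401
plate [417.8 242. ] 63.86814542477339 172.35200310149958
pin [424.64501453 241.36349891]
tin approx [374.6 271.3]
boss [353.94179728 161.97184433]
stud [413.45944869 163.29363303]
pin [476.20751313 231.64635135]
```

```bash
cat >> h.py <<'E'
from scipy.spatial.transform import Rotation as Ro
def go(x,y,z,yaw):
    "shift (mm) and turn (deg) in present tool axes to a tool-down pose with tool x at yaw (deg)"
    s=env.get_state();R=Ro.from_quat(np.r_[s["eef_rot"][1:],s["eef_rot"][0]])
    t=Ro.from_euler("z",yaw,degrees=True)*Ro.from_euler("x",180,degrees=True)
    X=R.as_matrix()[:,0]
    print("clock",round(float(s["clock"]),2),"at",np.round(s["tool_pos"],1),"yaw",np.degrees(np.arctan2(X[1],X[0])).round(1),"F",np.round(s["ft_force"],1),"q6",round(float(s["joint_pos"][5]),2))
    print("shift",R.inv().apply(np.array([x,y,z])-s["tool_pos"]).round(1),"turn",(R.inv()*t).as_rotvec(degrees=True).round(1))
E
python3 - <<'E'
from h import *
c=np.array([480.8,233.5]);a=np.radians(143.7)
st=c+40*np.array([np.cos(a),np.sin(a)]);p=st-32*np.array([np.sin(a),-np.cos(a)]);print(st,p)
go(*p,130,143.7)
E
```

```text
[448.56286871 257.18052715] [429.61844699 231.39082212]
clock 0.3 at [123.1 535.9 230.1] yaw 167.1 F [ 0.1 -0.2  0.5] q6 -0.1
shift [-366.9 -228.1  100.2] turn [-0.   0.  23.4]
```

>>> move_arm(plan=[[[-0.046,-0.0285,0.005,0,0,4],[-0.092,-0.057,0.01,0,0,8],[-0.138,-0.0855,0.015,0,0,12],[-0.184,-0.114,0.02,0,0,16],[-0.23,-0.1425,0.03,0,0,20]]], fingers=1, grip_force=20)

```text
clock: 0.92
tool_pos: [316.6, 344.5, 200.8]
eef_rot: [0.0, 0.284, 0.959, 0.001]
ft_force: [-0.2, 0.2, -0.9]
grip_width: 0.503
grip_force: 0.0
```

```bash
python3 - <<'E'
from h import *
go(429.6,231.4,125,143.7)
E
```

```text
clock 0.93 at [316.6 344.5 200.8] yaw 146.9 F [-0.2  0.2 -0.9] q6 -0.29
shift [-156.4  -33.3   75.9] turn [0.1 0.  3.2]
```

>>> move_arm(plan=[[[-0.045,-0.01,0.02,0,0,3],[-0.09,-0.02,0.04,0,0,3],[-0.125,-0.028,0.06,0,0,3],[-0.156,-0.033,0.075,0,0,3],[-0.156,-0.033,0.075,0,0,3]]])

```text
clock: 1.55
tool_pos: [428.5, 231.5, 123.9]
eef_rot: [-0.001, 0.31, 0.951, -0.001]
ft_force: [-0.6, -0.3, -0.1]
grip_width: 0.009
grip_force: 0.0
```

```bash
python3 - <<'E'
from h import *
go(429.6,231.4,77,143.7)
s=env.get_state();im=get_image("wrist");print(im["fx"],np.round(im["mount"],3).tolist())
cv2.imwrite("pics/w0.png",im["pixels"][:,:,::-1])
R=Ro.from_quat(np.r_[s["eef_rot"][1:],s["eef_rot"][0]]).as_matrix();T=np.eye(4);T[:3,:3]=R;T[:3,3]=s["tool_pos"];T=T@im["mount"]
for p in([480.8,233.5,49],[448.6,257.2,70],[424.5,241.3,31]):print(proj(im,p,T))
E
```

```text
clock 1.55 at [428.5 231.5 123.9] yaw 143.9 F [-0.6 -0.3 -0.1] q6 -0.56
shift [-1.   0.6 46.9] turn [-0.2 -0.1  0.2]
271.43608179470647 [[-0.001, -0.967, -0.256, 75.655], [1.0, -0.001, -0.002, 0.461], [0.002, -0.256, 0.967, -154.492], [0.0, 0.0, 0.0, 1.0]]
[285.71543549 251.91183485]
[290.60550055 219.05715242]
[256.6025381  194.67044407]
```

View pics/w0.png

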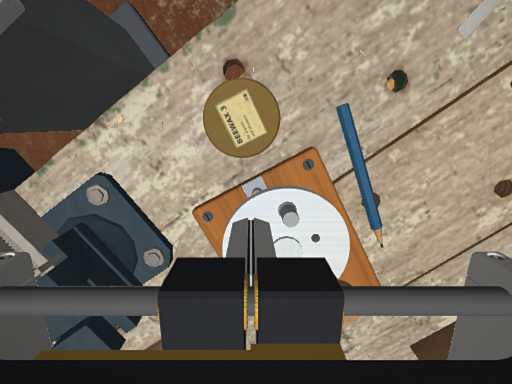

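>>> move_arm(plan=[[[0,0,0.025,0,0,0],[0,0,0.048,0,0,0],[0,0.005,0.048,0,0,0],[0,0.01,0.048,0,0,0]]])

```text
clock: 2.1
tool_pos: [434.9, 242.6, 79.0]
eef_rot: [0.001, 0.308, 0.951, 0.001]
ft_force: [0.4, -0.4, -1.2]
grip_width: 0.004
grip_force: 0.0
```

>>> move_arm(plan=[[[0.0024,0.0058,0,0,0,8],[0.004,0.0118,0,0,0,16],[0.0047,0.018,0,0,0,24],[0.0045,0.0242,0,0,0,32],[0.0035,0.0304,0,0,0,40]]])

```text
clock: 2.72
tool_pos: [449.6, 269.2, 79.1]
eef_rot: [-0.0, 0.617, 0.787, 0.001]
ft_force: [-1.0, -0.7, 0.1]
grip_width: 0.008
grip_force: 0.7
```

```bash
cat >> h.py <<'E'
def wrist(name=None):
    s=env.get_state();im=get_image("wrist")
    if name: cv2.imwrite(name,im["pixels"][:,:,::-1])
    R=Ro.from_quat(np.r_[s["eef_rot"][1:],s["eef_rot"][0]]).as_matrix();T=np.eye(4);T[:3,:3]=R;T[:3,3]=s["tool_pos"]
    return im,T@im["mount"]
def push(th,gap):
    a=np.radians(th);p=np.array([480.8,233.5])+40*np.array([np.cos(a),np.sin(a)])-gap*np.array([np.sin(a),-np.cos(a)])
    go(*p,77,th)
E
python3 - <<'E'
from h import *
push(143.7-40,19.5)
im=get_image("top");cv2.imwrite("pics/top2.png",cv2.resize(im["pixels"][135:250,205:300],None,fx=5,fy=5,interpolation=cv2.INTER_CUBIC)[:,:,::-1])
E
```

```text
clock 2.73 at [449.6 269.2  79.1] yaw 103.8 F [-1.  -0.7  0.1] q6 0.19
shift [-2.   2.4  2.1] turn [ 0.1 -0.1  0.1]
```

View pics/top2.png

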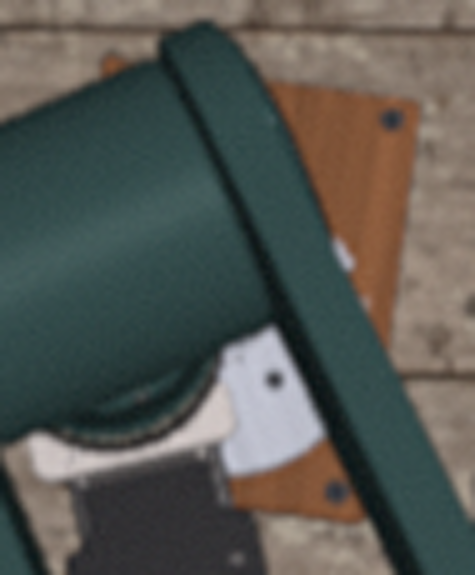

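>>> move_arm(plan=[[[0.0024,0.0058,0,0,0,8],[0.004,0.0118,0,0,0,16],[0.0047,0.018,0,0,0,24],[0.0045,0.0242,0,0,0,32],[0.0035,0.0304,0,0,0,40]]])

```text
clock: 3.4
tool_pos: [478.4, 280.6, 79.1]
eef_rot: [-0.001, 0.848, 0.53, 0.002]
ft_force: [-0.2, 2.1, 0.2]
grip_width: 0.003
grip_force: 0.9
```

>>> move_arm(plan=[[[0.0024,0.0058,0,0,0,8],[0.004,0.0118,0,0,0,16],[0.0047,0.018,0,0,0,24],[0.0045,0.0242,0,0,0,32],[0.0035,0.0304,0,0,0,40]]])

```text
clock: 4.03
tool_pos: [508.1, 270.4, 79.4]
eef_rot: [-0.001, 0.978, 0.208, 0.002]
ft_force: [1.6, 2.4, -0.2]
grip_width: 0.002
grip_force: 0.9
```

```bash
python3 - <<'E'
from h import *
push(143.7-120,19.5)
im,T=wrist("pics/w1.png")
for p in([480.8,233.5,49],[424.5,241.3,31]):print(proj(im,p,T))
E
```

```text
clock 4.03 at [508.1 270.4  79.4] yaw 24.0 F [ 1.6  2.4 -0.2] q6 1.54
shift [0.1 3.3 2.4] turn [-0.1 -0.3  0.3]
[281.91782672 275.30071542]
[243.77520711 313.29473114]
```

View pics/w1.png

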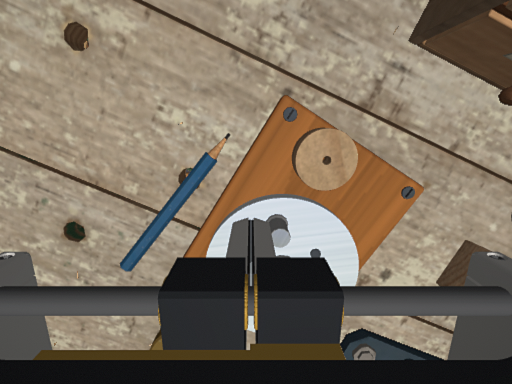

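```bash
python3 - <<'E'
from h import *
im,T=wrist()
p=plane(im,(277,221),70,T);d=p-[480.8,233.5];print(p,np.hypot(*d),np.degrees(np.arctan2(d[1],d[0])))
cv2.imwrite("pics/w1c.png",cv2.resize(im["pixels"][190:262,200:360],None,fx=5,fy=5,interpolation=cv2.INTER_CUBIC)[:,:,::-1])
push(143.7-120,19.5)
E
```

```text
[526.  260.1] 52.44616287203479 30.47662298960668
clock 4.12 at [508.2 269.5  79.2] yaw 24.2 F [ 0.1 -0.1  0.4] q6 1.54
shift [0.4 2.5 2.2] turn [-0.  -0.2  0.5]
```

>>> move_arm(plan=[[[0.0024,0.0058,0,0,0,8],[0.004,0.0118,0,0,0,16],[0.0047,0.018,0,0,0,24],[0.0045,0.0242,0,0,0,32],[0.0045,0.0242,0,0,0,32]]])

```text
clock: 4.75
tool_pos: [521.4, 248.6, 78.6]
eef_rot: [-0.0, 0.998, -0.067, 0.001]
ft_force: [0.7, 1.3, -0.5]
grip_width: 0.001
grip_force: 0.3
```

>>> move_arm(plan=[[[0,-0.005,0,0,0,0],[0.0,-0.005,-0.04,0,0,0],[0.05,-0.01,-0.06,0,0,0],[0.1,-0.01,-0.06,0,0,0],[0.12,-0.01,-0.06,0,0,0]]])

```text
clock: 5.38
tool_pos: [642.8, 241.4, 137.2]
eef_rot: [0.0, 0.998, -0.068, 0.0]
ft_force: [-0.4, -0.5, 0.6]
grip_width: 0.003
grip_force: 0.0
```

```bash
python3 - <<'E'
from h import *
push(-7.9,19.5)
im=get_image("top");cv2.imwrite("pics/top3.png",cv2.resize(im["pixels"][135:250,205:300],None,fx=5,fy=5,interpolation=cv2.INTER_CUBIC)[:,:,::-1])
im=get_image("side");cv2.imwrite("pics/side3.png",cv2.resize(im["pixels"][175:265,195:345],None,fx=5,fy=5,interpolation=cv2.INTER_CUBIC)[:,:,::-1])
E
```

```text
clock 5.38 at [642.8 241.4 137.2] yaw -7.8 F [-0.4 -0.5  0.6] q6 1.98
shift [-119.4   10.4   60.2] turn [ 0.  -0.   0.1]
```

View pics/top3.png

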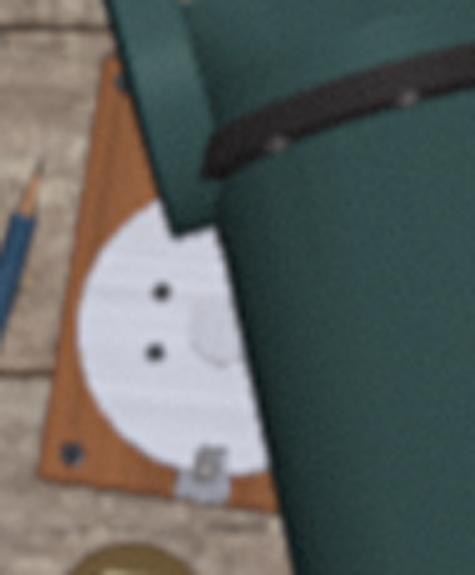

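```bash
python3 - <<'E'
from h import *
go(480.3,233.6,85,-7.9)
im=get_image("top");f=lambda p,z:(proj(im,[*p,z])-[205,135]+.5)*5-.5
c=np.array([480.8,233.5])
for a in(170,172,174,176):
    d=np.array([np.cos(np.radians(a)),np.sin(np.radians(a))]);print(a,f(c+49*d,44),f(c+57*d,31))
cv2.imwrite("pics/top4.png",cv2.resize(im["pixels"][218:240,232:264],None,fx=20,fy=20,interpolation=cv2.INTER_CUBIC)[:,:,::-1])
E
```

```text
clock 5.47 at [642.1 241.3 136.4] yaw -7.9 F [ 0.1 -0.3 -0.1] q6 1.99
shift [-159.2   29.8   51.5] turn [0.  0.1 0. ]
170 [202.51244357 446.53479675] [199.49457017 468.54885996]
172 [206.63833847 447.19908794] [204.238106   469.31330505]
174 [210.78560995 447.71912924] [209.00628045 469.91162906]
176 [214.94906977 448.09426281] [213.79310526 470.34307096]
```

View pics/top4.png

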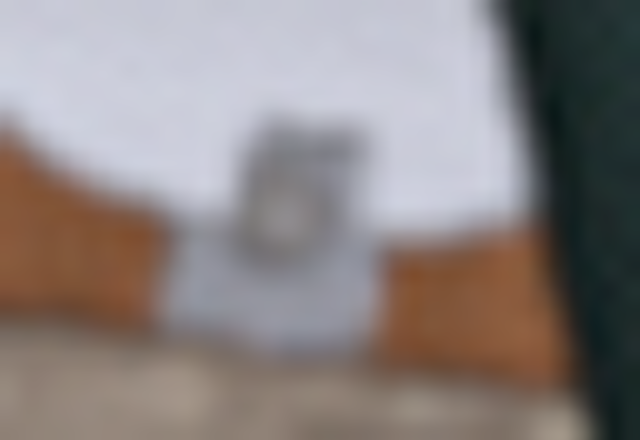

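>>> move_arm(plan=[[[-0.05,0.003,0,0,0,0],[-0.1,0.003,0,0,0,0],[-0.12,0.003,0.03,0,0,0],[-0.12,0.004,0.06,0,0,0],[-0.12,0.006,0.06,0,0,0]]])

```text
clock: 6.15
tool_pos: [517.6, 252.0, 74.9]
eef_rot: [0.001, 0.998, -0.068, -0.003]
ft_force: [-0.1, -0.4, -0.6]
grip_width: 0.004
grip_force: 0.0
```

>>> move_arm(plan=[[[0,0.003,0,0,0,0],[0,0.0045,0,0,0,0],[0,0.0052,0,0,0,0],[0,0.0052,0,0,0,0],[0,0.0052,0,0,0,0]]])

```text
clock: 6.78
tool_pos: [521.1, 247.3, 78.0]
eef_rot: [-0.0, 0.998, -0.069, 0.001]
ft_force: [1.0, 2.0, 1.0]
grip_width: 0.007
grip_force: 0.7
```

>>> move_arm(plan=[[[0,-0.006,0,0,0,0],[0,-0.006,-0.04,0,0,0],[0.05,-0.01,-0.06,0,0,0],[0.1,-0.01,-0.06,0,0,0],[0.12,-0.01,-0.06,0,0,0]]])

```text
clock: 7.4
tool_pos: [642.7, 239.7, 136.7]
eef_rot: [0.0, 0.998, -0.07, -0.0]
ft_force: [-0.2, -0.4, -1.1]
grip_width: 0.006
grip_force: 0.0
```

```bash
python3 - <<'E'
from h import *
go(480.3,233.6,85,-7.9)
im=get_image("top")
cv2.imwrite("pics/top5.png",cv2.resize(im["pixels"][218:240,232:264],None,fx=20,fy=20,interpolation=cv2.INTER_CUBIC)[:,:,::-1])
E
```

```text
clock 7.4 at [642.7 239.7 136.7] yaw -8.0 F [-0.2 -0.4 -1.1] q6 1.99
shift [-159.9   28.6   51.8] turn [ 0.1  0.  -0.1]
```

View pics/top5.png

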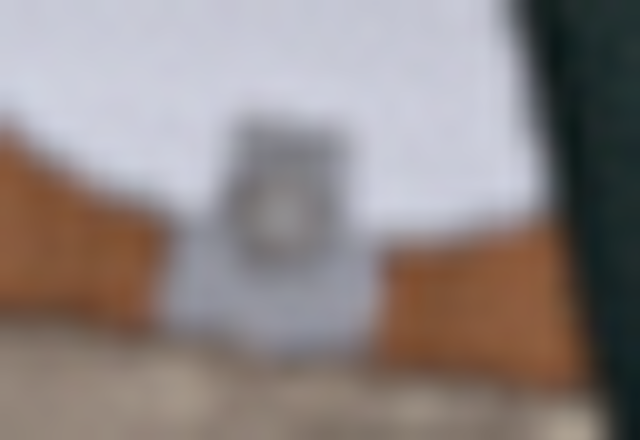

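>>> move_arm(plan=[[[-0.05,0.009,0,0,0,0],[-0.1,0.018,0,0,0,0],[-0.14,0.028,0.01,0,0,0],[-0.16,0.028,0.035,0,0,0],[-0.16,0.028,0.045,0,0,0]]])

```text
clock: 8.07
tool_pos: [475.8, 234.7, 90.8]
eef_rot: [0.001, 0.998, -0.068, -0.002]
ft_force: [0.3, -0.1, 0.1]
grip_width: 0.002
grip_force: 0.0
```

>>> move_arm(plan=[[[0,0,0.006,0,0,0],[0,0,0.012,0,0,0],[0,0,0.016,0,0,0],[0,0,0.019,0,0,0],[0,0,0.022,0,0,0]]])

```text
clock: 8.7
tool_pos: [479.1, 234.8, 71.0]
eef_rot: [-0.0, 0.998, -0.069, 0.001]
ft_force: [-0.8, 0.0, 2.2]
grip_width: 0.002
grip_force: 1.3
```

```bash
python3 - <<'E'
from h import *
go(480.3,233.6,62,-7.9)
E
```

```text
clock 8.7 at [479.1 234.8  71. ] yaw -7.9 F [-0.8  0.   2.2] q6 2.06
shift [1.4 1.  9. ] turn [-0.  -0.1 -0. ]
```

Contact at about 2 N; pressing on past the pin's level (3 mm down) and to the seat.

>>> move_arm(plan=[[[0,0,0.002,0,0,0],[0,0,0.004,0,0,0],[0,0,0.006,0,0,0],[0,0,0.008,0,0,0],[0,0,0.008,0,0,0]]])

```text
clock: 9.32
tool_pos: [478.6, 234.9, 62.4]
eef_rot: [-0.0, 0.998, -0.069, 0.0]
ft_force: [0.2, -0.7, 0.4]
grip_width: 0.006
grip_force: 0.8
```

>>> move_arm(plan=[[[0,0,0.001,0,0,0],[0,0,0.002,0,0,0],[0,0,0.003,0,0,0],[0,0,0.003,0,0,0]]])

```text
clock: 9.82
tool_pos: [478.7, 235.0, 62.0]
eef_rot: [-0.0, 0.998, -0.069, 0.0]
ft_force: [-4.1, -2.8, 12.1]
grip_width: 0.005
grip_force: 6.4
```

>>> move_arm(plan=[[[0,0,-0.003,0,0,0],[0,0,-0.02,0,0,0],[0,0,-0.06,0,0,0],[0.05,0,-0.09,0,0,0],[0.1,0,-0.09,0,0,0]]])

```text
clock: 10.45
tool_pos: [580.0, 221.9, 154.4]
eef_rot: [-0.002, 0.998, -0.069, 0.003]
ft_force: [-0.5, 0.4, 0.6]
grip_width: 0.003
grip_force: 0.0
```

>>> move_arm(plan=[[[0.05,-0.02,0,0,0,0],[0.06,-0.02,0,0,0,0],[0.06,-0.02,0,0,0,0]]])

```text
clock: 10.82
tool_pos: [639.4, 232.3, 148.8]
eef_rot: [0.0, 0.998, -0.069, -0.001]
ft_force: [0.4, 0.7, 0.7]
grip_width: 0.008
grip_force: 0.0
```

```bash
python3 - <<'E'
from h import *
go(480,233,150,-8)
im=get_image("side");p=im["pixels"]
# disc rim/stud position check: disc-face ellipse lower boundary along column of axis
cr=cv2.cvtColor(p,cv2.COLOR_RGB2HSV)
m=((cr[...,1]<60)&(cr[...,2]>150)).astype(np.uint8)*255
m[:175]=0;m[265:]=0;m[:,:195]=0;m[:,345:]=0
cs,_=cv2.findContours(m,cv2.RETR_EXTERNAL,cv2.CHAIN_APPROX_NONE);k=max(cs,key=cv2.contourArea);print("bbox",cv2.boundingRect(k))
for z in(44,32):
    t=np.linspace(0,6.28,200);q=np.array([proj(im,[480.8+60*np.cos(a),233.5+60*np.sin(a),z]) for a in t]);print(z,q.min(0),q.max(0))
E
```

```text
clock 10.82 at [639.4 232.3 148.8] yaw -8.0 F [0.4 0.7 0.7] q6 1.97
shift [-157.9   21.4   -0.8] turn [0.  0.1 0. ]
bbox (218, 175, 127, 90)
44 [237.6759713  194.35900177] [294.11620291 226.04360392]
32 [237.75034482 198.86359386] [293.8225335  230.82539363]
```

```bash
python3 -c "
from plant import env;print(env.sign_off())"
```

```text
the job is handed in; nothing more can be done
None
```

I pushed the stud round until the notch was over the pin and pressed the disc down to a firm stop at seated height (boss top about 37 mm, 12 N). I then took the hand clear and handed the job in; the sign-off returned no verdict, and I took no clear picture of the disc after pressing.

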